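Bring the perfume to the front of the vanity carousel

ROBOT

A 6-joint arm with a two-finger parallel gripper is mounted at the origin on the work surface. World frame = base frame: x ahead of the robot, y to its left, z up, the work surface at z = 0. Lengths are in m, angles in rad, forces in N, time in s.
With the tool pointing down it reaches from about 0.375 to 0.75 m from the base axis. Payload 9 kg.
Tool frame: the origin (TCP) lies between the finger pads; the fingertips stand bot.finger_overhang ahead of it and the grasp point (between the pads) lies 5 mm behind it (bot.finger_overhang is the distance from the TCP to the fingertips, in m); z points along the fingers, y is the line along which they close (so a half turn about z gives the same grasp; the last joint's range is limited). The gripper opens to 85 mm and grips with 20 to 120 N. Pads are 22 mm wide; open, the fingers measure 114 mm over their backs; the gripper's body (76 mm by 85 mm) begins 54 mm behind the grasp point. The pads swing forward as they close: fully open they stand 13 mm farther back than shut.
Start: joints at [-1.342, 0.104, 0.097, 1.564, 0, 1.353], TCP at [0.259, -0.541, 0.245] pointing down, gripper open.
Joint ranges: [-2.99, 2.99], [-0.84, 1.86], [-1.1, 1.16], [-1.84, 2.11], [-1.51, 1.56], [-3.14, 3.14]. Speed limits (rad/s): [2.22, 2.22, 2.57, 3.14, 3.14, 3.14].

INTERFACE

Orientations are given as a unit quaternion [w, x, y, z].
In Python, from workcell import bot gives the robot as it stands.
- The arm moves only by the tool drive_tool, never from a script. Its argument "deltas" is text: rows parted by semicolons, each of 7 numbers parted by spaces: the finger opening in cm, from 0 to 8.54, then the shift along the tool's x, y, z in cm, then the turn, a rotation vector about the tool's x, y, z in rad. A call has 1 to 8 rows; each row shifts and turns the commanded pose from where the row before left it, along the tool's axes as they then stand; what a row does not reach is not made up. A row lasts 1/8 s, in which the tool goes at most 62.5 mm and 10.7 degrees, less where a joint would pass 70% of its speed; a pose out of reach is approached as far as the arm can. A call is refused whole if a number of a shift passes 6.25 or a number of a turn 0.188, either way. A call with a gripper value outside its range is refused whole. The fingers move at their own pace and stop on an object; "force" is the grip in N (left out, the last holds). Time passes only in rows, so rows that do not move let the fingers close. It gives the time, the measured TCP pose, the force, the opening and the grip force at its end, in the units of the state.
- bot.get_obs(): the state, without advancing time (a new reading comes with each control period).
- bot.grab_frame(name): name is "scene" or "top" or "wrist"; returns a dict with "pixels" (480x640x3 uint8, red, green, blue), "mtx" (3x3 intrinsics, pixels), "rvec" (rotation vector, rad) and "tvec" (3), from world to camera coordinates, as OpenCV has them. Camera axes: x right, y down, z forward; pixel columns grow to the right and rows downward; lengths in m; the calibration is good to about 2 mm. A picture is of the moment at which its call begins. There is no depth.
- bot.finish_job(): hands the job in; it is judged then, once.
Trained networks look in a picture, given as the dict that the camera call returned (one of the last four; its "shot" number tells which), for a name from the list of things; names that differ only in an ending like _2 or _b are one class to them, and where a whole thing is asked for, a point or a joint stands for the part that bears it (a point fixed in the world has none). Each returns a list of dicts, best first, with "score" (0 to 1); they miss things now and then, are a little off and sometimes report something else, mostly with a low value. They report only what shows in the picture. A call takes as long as a camera call. They do not tell look-alikes from the thing itself.
- bot.masks_of(picture, query): "region" (480x640 bool, what is visible of it) and "uv" ([column, row] in pixels, amid what is visible of it).
The state is a dict: "time": time; "joints": joint angles; "qvel": joint speeds; "joint_torque": joint torques, N m; "ee_pos": TCP position; "eef_rot": TCP orientation; "ft_force": force on the tool from outside, world axes, zero at the start; "torque": the same for the moment, N m; "finger_gap": opening from 0.0 (shut) to 1.0 (fully open); "finger_force": force on a finger pad.
Only numpy, scipy, OpenCV 4.12 (cv2) and the standard library are available. Lean on these libraries where they do the work, as an engineer would, in place of code of your own. Each camera call takes 0.05 s, during which the arm holds its last target. There are 200 camera calls.

TASK

With the fingers only, push the white carousel round by the lobes of its rim until the round perfume bottle faces front, centred in line with the flat tongue that sticks out of the carousel's base, and leave it at rest there. Touch, lift or tip nothing that stands on the carousel, and leave the things beside it where they are.

Things in the scene. Friction and masses are not known exactly. Their poses are not given: they have to be found in the camera images.
- carousel: Base of the rotating organiser: a fixed dark steel base: plate 200 mm across and 8 mm thick on the vanity. Origin: on the turning axis at the vanity top. Its -x axis points to the front, along a flat fixed tongue 26 mm wide and 8 mm thick that runs out under the disc to 198 mm from the axis. z up.
- tongue_tip (a point): End of the fixed tongue, on its top face: 198 mm from the axis, 8 mm above the vanity. The line from the axis to here is the front direction.
- carousel_disc (a joint): Angle (rad) of the white disc on the base, counter-clockwise from above; turns both ways (stops at -12 and 12). Disc 270 mm across, 18 to 34 mm above the vanity, with ten equal finger lobes round its edge; lobe k lies at joint value + k x 36 degrees from the base's +x axis. About 0.6 N sideways on a lobe turns it; it stops within a degree or so after a slow push; things on it ride along.
- lobe0 (a point): Top centre of one of the ten equal lobes, 147 mm from the axis, 34 mm above the vanity; it turns with the disc and marks joint angle 0 from the base's +x. Each lobe is 20 mm wide, 16 mm thick, with a round end (10 mm radius about this point) reaching 157 mm from the axis; gaps between lobes are about 70 mm wide and open to the outside.
- perfume: The round glass perfume bottle: ball-shaped amber glass body 58 mm across with a narrow neck and a 24 mm aluminium twist cap, 76 mm high in all. Loose on the disc, about 72 mm from the axis. Origin: centre of its underside (34 mm above the vanity), z up.
- square_bottle: Square amber glass bottle, 36 x 36 mm, 56 mm high with its 20 mm cap. Loose on the disc. Origin: centre of its underside, z up.
- cotton_jar: White ceramic straight jar, 50 mm across, 52 mm high with its flat aluminium lid. Loose on the disc. Origin: centre of its underside, z up.
- cream_pot: Low amber glass cream pot with wide flat aluminium lid, 52 mm across, 32 mm high. Loose on the disc. Origin: centre of its underside, z up.
- ring_dish: Small open white ceramic ring dish, 54 mm across, 22 mm high. Loose on the disc. Origin: centre of its underside, z up.
- tie_tray: Black silicone hair tie tray, 130 x 80 x 16 mm, loose on the vanity left of the carousel. Origin: centre of its underside.
- clipper: Small aluminium nail clipper, 56 mm long, 15 mm high, loose on the vanity right of the carousel. Origin: underside.
- tumbler: White ceramic tumbler with a toothbrush in it, 72 mm across, 100 mm high (brush to 192 mm), loose on the vanity, far left. Origin: centre of its underside.
- soap_pump: White ceramic soap pump, 66 mm across, 158 mm high, its steel spout reaching 51 mm from its axis, loose on the vanity, far right. Origin: centre of its underside.
Things that resemble listed ones, but are neither listed nor needed, are in the scene too. Leave any yellow look-alike of the cream_pot alone.

How it is judged:
At the end, for the whole second after the job is handed in: Perfume bottle on the disc at the front, within 12 mm either side of the line from axis to tongue tip and 40 to 110 mm in front of the axis; disc at rest; all five things upright (0.15 rad), still, on the disc; things beside the carousel within 20 mm of their start (y of perfume in the frame of carousel between -0.012 and 0.012 m and x of perfume in the frame of carousel between -0.11 and -0.04 m and velocity of joint carousel_disc between -0.03 and 0.03 rad/s and angle between each of square_bottle, perfume, cotton_jar, cream_pot, ring_dish's own z axis and vertical below 0.15 rad and horizontal distance between each of square_bottle, perfume, cotton_jar, cream_pot, ring_dish and carousel below 0.12 m and height (world z) of square_bottle between 0.028 and 0.042 m and linear speed of each of square_bottle, perfume, cotton_jar, cream_pot, ring_dish below 0.02 m/s and height (world z) of perfume between 0.028 and 0.042 m and height (world z) of cotton_jar between 0.028 and 0.042 m and height (world z) of cream_pot between 0.028 and 0.042 m and height (world z) of ring_dish between 0.028 and 0.042 m and distance of each of tie_tray, clipper, tumbler, soap_pump from where it was at the start of the episode below 0.02 m); the robot touches nothing.
It fails at once if the carousel is touched with the arm or the gripper's body instead of the fingers (over 1 N) (contact force between the arm and carousel above 1 N).
It fails at once if the robot touches something that stands on the disc (over 0.5 N) (contact force between any of the fingers, the arm and square_bottle above 0.5 N or contact force between any of the fingers, the arm and perfume above 0.5 N or contact force between any of the fingers, the arm and cotton_jar above 0.5 N or contact force between any of the fingers, the arm and cream_pot above 0.5 N or contact force between any of the fingers, the arm and ring_dish above 0.5 N).
It fails at once if something on the disc is lifted (more than 10 mm above the disc) (height (world z) of any of square_bottle, perfume, cotton_jar, cream_pot, ring_dish above 0.044 m).
It fails at once if something on the disc tips (over 0.5 rad) (angle between any of square_bottle, perfume, cotton_jar, cream_pot, ring_dish's own z axis and vertical above 0.5 rad).
It fails at once if something beside the carousel is moved (over 20 mm) (distance of any of tie_tray, clipper, tumbler, soap_pump from where it was at the start of the episode above 0.02 m).
It also fails if it takes over 48 s, if anything falls off the work surface, if the arm or the gripper's body presses on something with over 40 N, if the wrist force passes 120 N, or if a joint passes its speed limit or range.

## Working session

There is one attempt and no reset: what is moved stays moved. The work goes in short steps, Python scripts to look and compute and a tool call to move; the robot and the scene stay as the last step left them, time stands still between calls to the robot, and variables do not carry over. Pictures are saved under pics/ and viewed, at most 10 in all, crops included, and the job is handed in when it is done.

Besides the shell and the picture viewer there is one more tool, called after "Request:" in YAML: its name, and indented under it one key for each argument. drive_tool: Moves the arm, as the interface text tells. Its arguments: {"type":"object","properties":{"deltas":{"type":"string"},"force":{"type":"number"}},"required":["deltas"]}

```bash
mkdir -p pics; ls; cat > h.py <<'E'
import numpy as np, cv2
from workcell import bot
def proj(f,P):
    return cv2.projectPoints(np.array(P,float).reshape(-1,3),f["rvec"],f["tvec"],f["mtx"],None)[0].reshape(-1,2)
def ray(f,uv,z):
    R=cv2.Rodrigues(np.array(f["rvec"],float))[0];t=np.array(f["tvec"],float).ravel()
    d=R.T@np.linalg.inv(f["mtx"])@np.array([uv[0],uv[1],1.]);c=-R.T@t
    return c+d*(z-c[2])/d[2]
def save(f,n): cv2.imwrite("pics/"+n,cv2.cvtColor(f["pixels"],cv2.COLOR_RGB2BGR))
E
python3 - <<'E'
from h import *
np.set_printoptions(precision=4,suppress=True)
Z=dict(perfume=.06,square_bottle=.06,cotton_jar=.06,cream_pot=.05,ring_dish=.045,tie_tray=.008,clipper=.01,tumbler=.05,soap_pump=.08,carousel=.008,carousel_disc=.034)
for n in("top","scene"):
    f=bot.grab_frame(n);save(f,n+"0.png")
    R=cv2.Rodrigues(np.array(f["rvec"],float))[0];print(n,"cam",-R.T@np.array(f["tvec"]).ravel())
    for k,z in Z.items():
        for m in bot.masks_of(f,k)[:3]:
            print(k,round(m["score"],2),np.array(m["uv"]),m["region"].sum(),ray(f,m["uv"],z))
o=bot.get_obs();print(o["time"],o["ee_pos"],o["eef_rot"],bot.finger_overhang)
E
```

```text
pics
top cam [0.4676 0.0124 0.9838]
perfume 0.84 [275.4 252.3] 574 [0.5464 0.1023 0.06  ]
square_bottle 0.57 [344.8 245.9] 453 [ 0.5578 -0.0455  0.06  ]
square_bottle 0.5 [314.5 272.6] 360 [0.5021 0.0198 0.06  ]
cotton_jar 0.69 [345.9 242.8] 488 [ 0.5644 -0.048   0.06  ]
cream_pot 0.8 [198.4 280.8] 494 [0.4887 0.268  0.05  ]
cream_pot 0.67 [287.6 211.6] 469 [0.6355 0.0763 0.05  ]
cream_pot 0.67 [201.6 155.5] 488 [0.7635 0.2647 0.05  ]
ring_dish 0.69 [329.9 206.6] 510 [ 0.646  -0.0158  0.045 ]
ring_dish 0.38 [312.5 237.7] 10477 [0.5782 0.0231 0.045 ]
tumbler 0.86 [147.7 208.6] 1336 [0.6467 0.3804 0.05  ]
soap_pump 0.67 [507.9 209.4] 1424 [ 0.6277 -0.3882  0.08  ]
carousel 0.97 [311.5 242.1] 10865 [0.5726 0.026  0.008 ]
carousel_disc 0.47 [311.  240.1] 10569 [0.5743 0.0266 0.034 ]
scene cam [ 0.9905 -0.405   0.7305]
perfume 0.82 [344.6 209.6] 719 [0.5512 0.0987 0.06  ]
square_bottle 0.85 [302.9 218.7] 520 [0.5108 0.0175 0.06  ]
cotton_jar 0.55 [302.7 217. ] 504 [0.507  0.0204 0.06  ]
cotton_jar 0.42 [326.8 255.9] 8999 [ 0.6145 -0.0154  0.06  ]
cream_pot 0.7 [368.9 242.6] 638 [0.6421 0.
[... 178 characters left out ...]
045 ]
ring_dish 0.42 [322.7 254.8] 8685 [ 0.5987 -0.0106  0.045 ]
tie_tray 0.75 [398.1 148.4] 1188 [0.4572 0.3974 0.008 ]
clipper 0.66 [133.5 360.3] 228 [ 0.5234 -0.3891  0.01  ]
clipper 0.5 [372.5 242.5] 626 [0.6267 0.1092 0.01  ]
tumbler 0.77 [456.3 170.3] 1726 [0.6326 0.3862 0.05  ]
tumbler 0.48 [325.6 256.3] 8582 [ 0.6081 -0.012   0.05  ]
soap_pump 0.93 [158.9 397.6] 3191 [ 0.6476 -0.393   0.08  ]
soap_pump 0.28 [454.5 170.6] 1651 [0.6463 0.3476 0.08  ]
carousel 0.76 [326.9 253.1] 9116 [0.5802 0.0202 0.008 ]
carousel 0.46 [399.1 147.4] 1322 [0.4563 0.4025 0.008 ]
carousel_disc 0.62 [326.8 254.5] 9196 [0.5974 0.0022 0.034 ]
1.2 [ 0.2593 -0.5412  0.2453] [0.0001 0.9752 0.2215 0.    ] 0.014
```

View pics/top0.png

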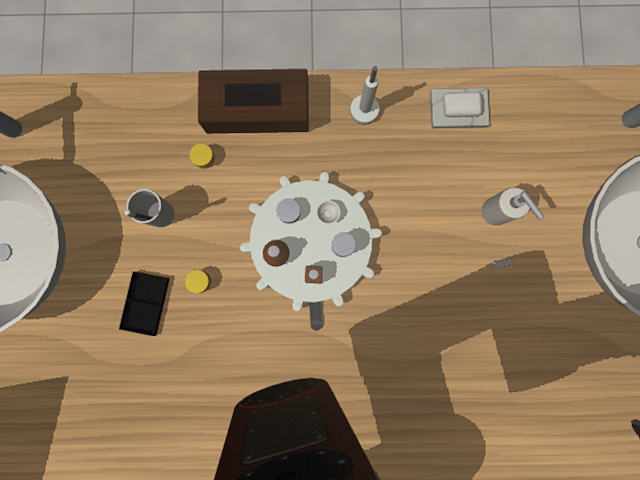

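View pics/scene0.png

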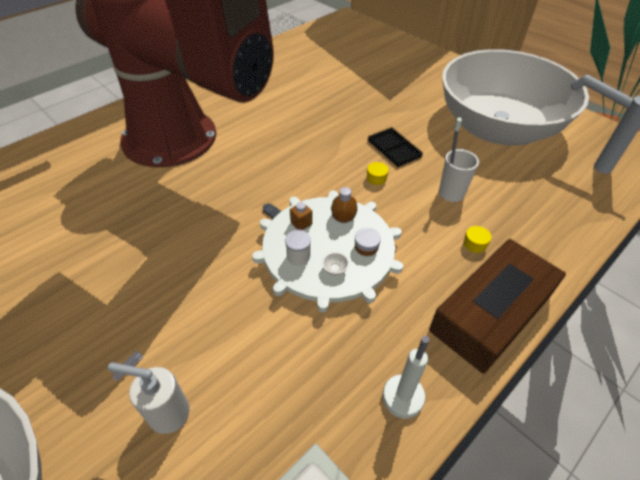

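Candidates in the top image: the amber ball with round cap at (276,252) is the perfume. The amber square at (314,274) is the square bottle, the lidded pots are at (288,210) and (344,244), and the yellow pots at (201,155) and (198,281) are outside. The tongue ends near (317,328). Next I fit the disc and tongue and check the choice in a close crop.

```bash
cat >> h.py <<'E'
def rect(f,z,c,s=2000,h=.23):
    # rectified view at height z: image row = +x up, col = -y right; s px/m
    n=int(2*h*s); q=[(c[0]+h,c[1]+h,z),(c[0]+h,c[1]-h,z),(c[0]-h,c[1]-h,z),(c[0]-h,c[1]+h,z)]
    M=cv2.getPerspectiveTransform(proj(f,q).astype(np.float32),np.float32([[0,0],[n,0],[n,n],[0,n]]))
    return cv2.warpPerspective(f["pixels"],M,(n,n),flags=cv2.INTER_CUBIC)
def fit(f,c0=(.575,.025),phase0=None,s=1000,h=.2):
    from scipy.optimize import minimize
    im=rect(f,.034,c0,s,h); hsv=cv2.cvtColor(im,cv2.COLOR_RGB2HSV)
    w=((hsv[...,1]<45)&(hsv[...,2]>110)).astype(float)
    n=len(w); r,c=np.mgrid[:n,:n]; X=c0[0]+h-(r+.5)/s; Y=c0[1]+h-(c+.5)/s
    def T(p):
        dx,dy=X-p[0],Y-p[1]; R=np.hypot(dx,dy); a=np.arctan2(dy,dx)-p[2]
        a=(a+np.pi/10)%(np.pi/5)-np.pi/10
        u,v=R*np.cos(a),R*np.sin(a)
        d=np.minimum(R-.135,np.hypot(u-np.clip(u,.1,.147),v)-.010)
        return 1/(1+np.exp(np.clip(d/.0015,-30,30))),R
    def cost(p):
        t,R=T(p); k=(R>.115)&(R<.185); return ((t-w)[k]**2).mean()
    best=min((minimize(cost,[*c0,ph],method="Nelder-Mead",options=dict(xatol=1e-4,fatol=1e-6,initial_simplex=[[*c0,ph],[c0[0]+.008,c0[1],ph],[c0[0],c0[1]+.008,ph],[*c0,ph+.08]])) for ph in (np.radians([0,9,18,27]))),key=lambda r:r.fun)
    return best.x,best.fun
E
python3 - <<'E'
from h import *
np.set_printoptions(precision=4,suppress=True)
ft=bot.grab_frame("top");fs=bot.grab_frame("scene")
for n,f in(("top",ft),("scene",fs)):
    x,e=fit(f);print(n,x,np.degrees(x[2])%36,e)
# triangulate perfume
a=bot.masks_of(ft,"perfume")[0]["uv"];b=bot.masks_of(fs,"perfume")[0]["uv"]
P=[]
for f in(ft,fs):
    R=cv2.Rodrigues(np.array(f["rvec"],float))[0];P.append(f["mtx"]@np.c_[R,np.array(f["tvec"]).ravel()])
X=cv2.triangulatePoints(P[0],P[1],np.array(a,float).reshape(2,1),np.array(b,float).reshape(2,1));print("perfume",X[:3,0]/X[3,0])
# tongue: dark pixels in front
im=rect(ft,.008,(.42,.02),2000,.07);g=cv2.cvtColor(im,cv2.COLOR_RGB2HSV)
d=((g[...,1]<70)&(g[...,2]<110)).astype(np.uint8)
k,l,st,ce=cv2.connectedComponentsWithStats(d)
for i in range(1,k):
    if st[i,4]>600:
        r,c=np.where(l==i);x=.42+.07-r/2000;y=.02+.07-c/2000
        print("dark",st[i,4],x.min(),x.max(),y.min(),y.max(),"tipmean",[ (round(v,3),round(y[abs(x-v)<.002].mean(),4)) for v in np.arange(x.min()+.004,x.max(),.006)])
v=rect(ft,.034,(.53,.025),1800,.16);cv2.imwrite("pics/crop1.png",v[...,::-1])
E
```

```text
top [0.5742 0.0271 0.4079] 23.371888472232893 0.012010423875564663
scene [0.5783 0.0234 0.4104] 23.51639107794191 0.053746146984443126
perfume [0.5458 0.1006 0.0629]
dark 6013 0.378 0.44 0.005500000000000005 0.03450000000000001 tipmean [(np.float64(0.382), np.float64(0.0186)), (np.float64(0.388), np.float64(0.018)), (np.float64(0.394), np.float64(0.0183)), (np.float64(0.4), np.float64(0.0186)), (np.float64(0.406), np.float64(0.019)), (np.float64(0.412), np.float64(0.0195)), (np.float64(0.418), np.float64(0.0196)), (np.float64(0.424), np.float64(0.0196)), (np.float64(0.43), np.float64(0.0203)), (np.float64(0.436), np.float64(0.0206))]
```

View pics/crop1.png

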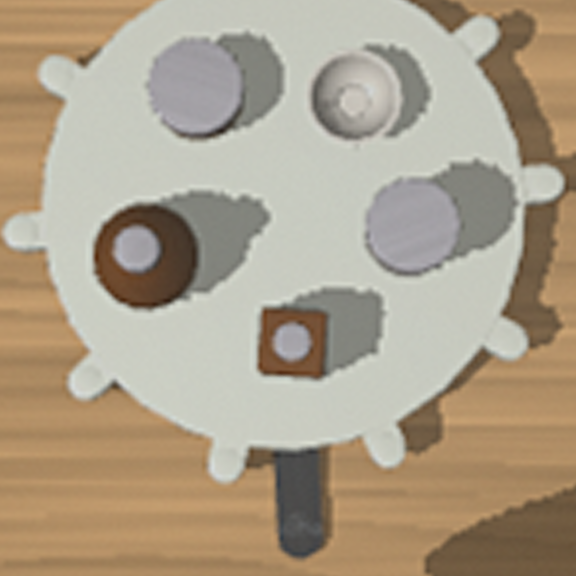

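The crop shows a round amber ball with a cap at (145,255), which is the perfume. The square bottle is at (292,342) and the tongue end is at (300,545). The disc has to turn about +71°. I will push the lobe just left of the tongue, at (228,462), from its left gap.

```bash
cat >> h.py <<'E'
from scipy.spatial.transform import Rotation as Ro
C=np.array([.5742,.0271])
def at(phi,r=.152,z=.035):
    p=np.radians(phi); return (C[0]-r*np.cos(p),C[1]+r*np.sin(p),z,180-phi)
def cur():
    o=bot.get_obs();q=np.array(o["eef_rot"]);R=Ro.from_quat(q[[1,2,3,0]]).as_matrix()
    return (*o["ee_pos"],np.degrees(np.arctan2(R[1,0],R[0,0])))
def rows(wps,start=None):
    s=np.array(start or cur(),float)
    for w in wps:
        w=np.array(w);d=w[:3]-s[:3];y=np.radians(s[3]);c,n=np.cos(y),np.sin(y)
        t=100*np.array([c*d[0]+n*d[1],n*d[0]-c*d[1],-d[2]])
        dy=-np.radians((w[3]-s[3]+180)%360-180)
        t=np.round(t,2);dy=round(dy,3)
        print("0 %.2f %.2f %.2f 0 0 %.3f;"%(*t,dy),end=" ")
        # follow rounded
        s[:3]+=np.array([c*t[0]+n*t[1],n*t[0]-c*t[1],-t[2]])/100; s[3]-=np.degrees(dy)
    print();return s
def lin(a,b,n): return [tuple(np.array(a)+(np.array(b)-np.array(a))*(i+1)/n) for i in range(n)]
E
python3 - <<'E'
from h import *
s=cur();print(s)
t=at(31,.154,.2)
w=lin(s,t,16)
e=rows(w[:8]);rows(w[8:],list(e));print(t)
E
```

```text
(np.float64(0.259223705210853), np.float64(-0.5411341536990316), np.float64(0.24529432484984476), np.float64(25.594781741065354))
0 2.78 -3.16 0.28 0 0 -0.135; 0 3.18 -2.75 0.29 0 0 -0.134; 0 3.52 -2.30 0.28 0 0 -0.135; 0 3.79 -1.81 0.28 0 0 -0.134; 0 4.01 -1.29 0.29 0 0 -0.135; 0 4.14 -0.73 0.28 0 0 -0.135; 0 4.20 -0.17 0.28 0 0 -0.134; 0 4.19 0.39 0.28 0 0 -0.135; 
0 4.10 0.95 0.29 0 0 -0.135; 0 3.93 1.49 0.28 0 0 -0.134; 0 3.69 2.01 0.28 0 0 -0.135; 0 3.40 2.49 0.29 0 0 -0.134; 0 3.03 2.91 0.28 0 0 -0.135; 0 2.61 3.30 0.28 0 0 -0.135; 0 2.14 3.62 0.29 0 0 -0.134; 0 1.64 3.87 0.28 0 0 -0.135; 
(np.float64(0.4421962356918747), np.float64(0.10641586353614833), 0.2, 149)
```

Request:
drive_tool:
  deltas: "0 2.78 -3.16 0.28 0 0 -0.135; 0 3.18 -2.75 0.29 0 0 -0.134; 0 3.52 -2.30 0.28 0 0 -0.135; 0 3.79 -1.81 0.28 0 0 -0.134; 0 4.01 -1.29 0.29 0 0 -0.135; 0 4.14 -0.73 0.28 0 0 -0.135; 0 4.20 -0.17 0.28 0 0 -0.134; 0 4.19 0.39 0.28 0 0 -0.135"

```text
time: 2.4
ee_pos: [0.351, -0.2161, 0.2228]
eef_rot: [0.0, 0.722, 0.692, 0.0]
ft_force: [0.6, -1.1, 0.2]
finger_gap: 0.002
finger_force: 0.0
```

Request:
drive_tool:
  deltas: "0 4.10 0.95 0.29 0 0 -0.135; 0 3.93 1.49 0.28 0 0 -0.134; 0 3.69 2.01 0.28 0 0 -0.135; 0 3.40 2.49 0.29 0 0 -0.134; 0 3.03 2.91 0.28 0 0 -0.135; 0 2.61 3.30 0.28 0 0 -0.135; 0 2.14 3.62 0.29 0 0 -0.134; 0 1.64 3.87 0.28 0 0 -0.135"

```text
time: 3.4
ee_pos: [0.4425, 0.1079, 0.2001]
eef_rot: [0.0, 0.265, 0.964, 0.0]
ft_force: [0.2, -0.6, -0.5]
finger_gap: -0.002
finger_force: 0.0
```

```bash
python3 - <<'E'
from h import *
o=bot.get_obs();print(o["time"],cur(),o["finger_gap"])
t=at(31,.154,.065);rows(lin(cur(),t,4)); print(t)
E
```

```text
3.4 (np.float64(0.44247602358416477), np.float64(0.1079141671530273), np.float64(0.20010364125863714), np.float64(149.27916607843815)) -0.0015733785488980848
0 -0.01 -0.04 3.38 0 0 0.001; 0 -0.02 -0.03 3.38 0 0 0.001; 0 -0.01 -0.04 3.37 0 0 0.002; 0 -0.01 -0.03 3.38 0 0 0.001; 
(np.float64(0.4421962356918747), np.float64(0.10641586353614833), 0.065, 149)
```

Request:
drive_tool:
  deltas: "0 0 0 3.4 0 0 0; 0 0 0 3.4 0 0 0; 0 0 0 3.4 0 0 0; 0 0 0 3.3 0 0 0; 0 0 0 0 0 0 0"

```text
time: 4.03
ee_pos: [0.4402, 0.1065, 0.0629]
eef_rot: [-0.002, 0.267, 0.964, -0.001]
ft_force: [-0.9, 0.0, 1.0]
finger_gap: -0.001
finger_force: 0.0
```

```bash
python3 - <<'E'
from h import *
o=bot.get_obs();print(o["time"],cur(),o["ft_force"])
f=bot.grab_frame("scene");p=proj(f,[(*C,.034)])[0].astype(int)
cv2.imwrite("pics/s2.png",cv2.resize(f["pixels"][110:330,210:430,::-1],None,fx=2.6,fy=2.6))
E
```

```text
4.025 (np.float64(0.4402448977707293), np.float64(0.10654297776818675), np.float64(0.06292223991490026), np.float64(149.01584244423591)) [-0.91005752  0.01547381  1.03395136]
```

View pics/s2.png

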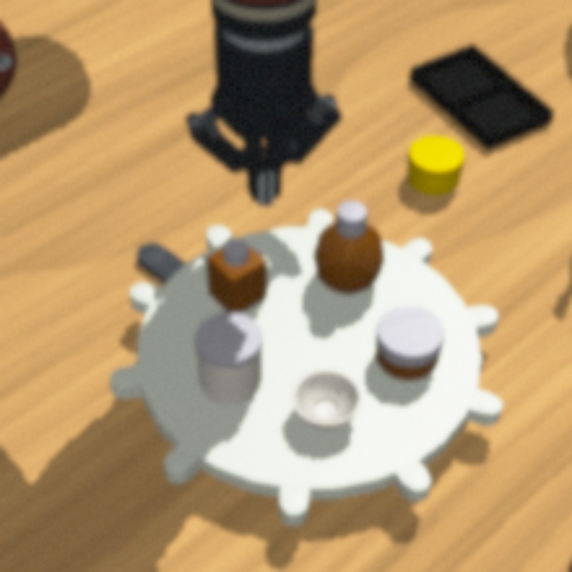

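Fingers at (265,190) hang over the gap between lobes (218,237) and (320,220), clear of the perfume at (349,255). Lowering and then pushing.

Request:
drive_tool:
  deltas: "0 -0.1 0 1.4 0 0 0; 0 -0.1 0 1.3 0 0 0; 0 0 0 0.1 0 0 0"

```text
time: 4.45
ee_pos: [0.4433, 0.1054, 0.036]
eef_rot: [-0.001, 0.267, 0.964, -0.0]
ft_force: [-0.4, -0.2, -0.2]
finger_gap: 0.002
finger_force: 0.0
```

```bash
python3 - <<'E'
from h import *
o=bot.get_obs();print(o["time"],cur(),o["ft_force"])
s=cur();phi=180-s[3]
W=[at(p,.153,.035) for p in 31-4*np.arange(1,17)]
e=rows(W[:8]);e=rows(W[8:],list(e));print(e)
E
```

```text
4.45 (np.float64(0.44331669936213586), np.float64(0.10536175428636554), np.float64(0.03603051208679526), np.float64(149.00817354597882)) [-0.40699382 -0.15376965 -0.18883722]
0 0.01 -1.03 0.10 0 0 -0.070; 0 -0.03 -1.07 0.00 0 0 -0.069; 0 -0.04 -1.07 0.00 0 0 -0.070; 0 -0.04 -1.07 0.00 0 0 -0.070; 0 -0.04 -1.06 0.00 0 0 -0.070; 0 -0.03 -1.07 0.00 0 0 -0.070; 0 -0.04 -1.07 0.00 0 0 -0.070; 0 -0.04 -1.07 0.00 0 0 -0.069; 
0 -0.04 -1.06 0.00 0 0 -0.070; 0 -0.03 -1.07 0.00 0 0 -0.070; 0 -0.04 -1.07 0.00 0 0 -0.070; 0 -0.04 -1.06 0.00 0 0 -0.070; 0 -0.03 -1.07 0.00 0 0 -0.069; 0 -0.04 -1.07 0.00 0 0 -0.070; 0 -0.04 -1.07 0.00 0 0 -0.070; 0 -0.04 -1.06 0.00 0 0 -0.070; 
[ 4.45899189e-01 -5.61830623e-02  3.50305121e-02  2.13007559e+02]
```

Request:
drive_tool:
  deltas: "0 0 -0.53 0.1 0 0 -0.035; 0 -0.01 -0.53 0 0 0 -0.035; 0 -0.01 -0.53 0 0 0 -0.035; 0 -0.01 -0.53 0 0 0 -0.035; 0 -0.01 -0.53 0 0 0 -0.035; 0 -0.01 -0.53 0 0 0 -0.035; 0 -0.01 -0.53 0 0 0 -0.035; 0 -0.01 -0.53 0 0 0 -0.035"

```text
time: 5.45
ee_pos: [0.4276, 0.0664, 0.0364]
eef_rot: [0.0, 0.129, 0.992, 0.0]
ft_force: [0.0, 1.2, -0.5]
finger_gap: 0.003
finger_force: 0.3
```

```bash
cat >> h.py <<'E'
def stat():
    o=bot.get_obs();s=cur();d=np.array(s[:2])-C
    print(round(o["time"],2),np.round(s,4),"r",round(float(np.hypot(*d)),4),"phi",round(float(np.degrees(np.arctan2(d[1],-d[0]))),1),np.round(o["ft_force"],1))
    f=bot.grab_frame("top");x,e=fit(f,tuple(C));print("fit",x[:2].round(4),np.degrees(x[2]).round(1)%36,round(e,4))
    g=bot.grab_frame("scene")
    for f in(f,g):
        for k,z in(("perfume",.063),):
            for m in bot.masks_of(f,k)[:1]:
                p=ray(f,m["uv"],z);print(k,p.round(4),"phi",np.degrees(np.arctan2(p[1]-C[1],C[0]-p[0])).round(1),"r",np.hypot(*(p[:2]-C)).round(4),round(m["score"],2))
    return f
E
python3 - <<'E'
from h import *
stat()
E
```

```text
5.45 [4.276000e-01 6.640000e-02 3.640000e-02 1.651288e+02] r 0.1518 phi 15.0 [ 0.   1.2 -0.5]
fit [0.5743 0.0271] 30.5 0.0544
perfume [0.5314 0.0968 0.063 ] phi 58.4 r 0.0818 0.56
perfume [0.5352 0.096  0.063 ] phi 60.5 r 0.0791 0.75
```

Request:
drive_tool:
  deltas: "0 -0.03 -0.8 0 0 0 -0.052; 0 -0.03 -1.06 0 0 0 -0.07; 0 -0.04 -1.06 0 0 0 -0.07; 0 -0.04 -1.06 0 0 0 -0.07; 0 -0.04 -1.06 0 0 0 -0.07; 0 -0.04 -1.06 0 0 0 -0.07; 0 -0.04 -1.06 0 0 0 -0.07; 0 -0.03 -0.8 0 0 0 -0.052"

```text
time: 6.65
ee_pos: [0.4279, -0.0124, 0.0361]
eef_rot: [0.0, -0.132, 0.991, 0.0]
ft_force: [0.3, 0.3, 0.5]
finger_gap: 0.001
finger_force: 0.4
```

```bash
python3 - <<'E'
from h import *
stat()
E
```

```text
6.65 [ 4.279000e-01 -1.240000e-02  3.610000e-02 -1.648515e+02] r 0.1516 phi -15.1 [0.3 0.3 0.5]
fit [0.5742 0.0272] 24.5 0.0524
perfume [0.5138 0.0677 0.063 ] phi 33.9 r 0.0728 0.58
perfume [0.5132 0.0664 0.063 ] phi 32.8 r 0.0726 0.63
```

Request:
drive_tool:
  deltas: "0 -0.03 -0.8 0 0 0 -0.052; 0 -0.03 -1.06 0 0 0 -0.07; 0 -0.04 -1.06 0 0 0 -0.07; 0 -0.04 -1.06 0 0 0 -0.07; 0 -0.04 -1.06 0 0 0 -0.07; 0 -0.04 -1.06 0 0 0 -0.07; 0 -0.03 -0.8 0 0 0 -0.052; 0 -0.01 -0.5 0 0 0 -0.035"

```text
time: 7.85
ee_pos: [0.4635, -0.076, 0.0359]
eef_rot: [-0.0, -0.367, 0.93, 0.0]
ft_force: [0.4, -0.5, -0.2]
finger_gap: 0.005
finger_force: 0.3
```

```bash
python3 - <<'E'
from h import *
stat()
E
```

```text
7.85 [ 4.635000e-01 -7.600000e-02  3.590000e-02 -1.368887e+02] r 0.1512 phi -43.0 [ 0.4 -0.5 -0.2]
fit [0.5743 0.0272] 16.3 0.0536
perfume [0.4977 0.0339 0.063 ] phi 5.1 r 0.0768 0.76
perfume [0.498  0.0306 0.063 ] phi 2.7 r 0.0762 0.59
```

Request:
drive_tool:
  deltas: "0 -0.01 -0.35 0 0 0 -0.023; 0 -0.01 -0.35 0 0 0 -0.023; 0 -0.01 -0.35 0 0 0 -0.023; 0 -0.01 -0.33 0 0 0 -0.023; 0 -0.01 -0.2 0 0 0 -0.012; 0 0 0 0 0 0 0; 0 0 0.5 0 0 0 0; 0 0 0.6 0 0 0 0"

```text
time: 9.05
ee_pos: [0.4664, -0.0794, 0.036]
eef_rot: [-0.0, -0.415, 0.91, -0.0]
ft_force: [-0.7, 0.2, 0.3]
finger_gap: -0.0
finger_force: 0.0
```

Request:
drive_tool:
  deltas: "0 0.5 0 -1 0 0 0; 0 0.5 0 -2 0 0 0; 0 0 0 -4 0 0 0; 0 0 0 -5 0 0 0; 0 0 0 -4 0 0 0; 0 4 0 0 0 0 0; 0 4 0 0 0 0 0; 0 0 0 0 0 0 0"

```text
time: 10.05
ee_pos: [0.4068, -0.1493, 0.1969]
eef_rot: [0.0, -0.414, 0.91, -0.001]
ft_force: [-0.1, -0.0, 0.4]
finger_gap: 0.0
finger_force: 0.0
```

```bash
python3 - <<'E'
from h import *
stat()
f=bot.grab_frame("top");v=rect(f,.034,(.53,.025),1800,.16);cv2.imwrite("pics/end.png",v[...,::-1])
E
```

```text
10.05 [   0.4068   -0.1493    0.1969 -131.1274] r 0.2432 phi -46.5 [-0.1 -0.   0.4]
fit [0.5741 0.0271] 22.5 0.012
perfume [0.4969 0.0217 0.063 ] phi -4.0 r 0.0775 0.66
```

View pics/end.png

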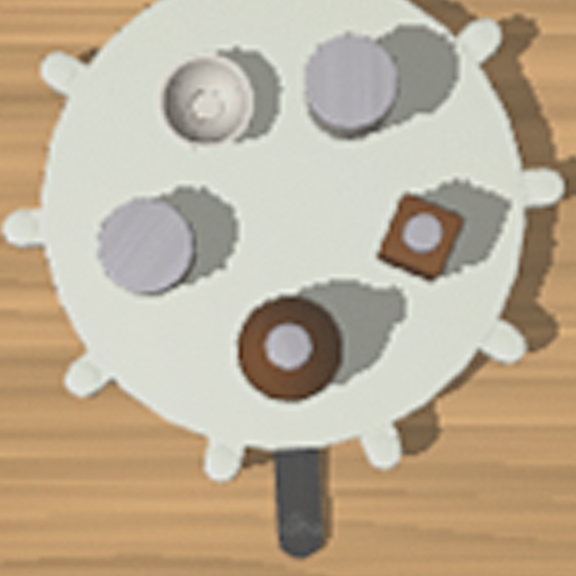

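The end crop shows the perfume at (290,347), and the axis-to-tongue line passes through column 290.5 at that row. It is centred, everything is upright and the arm is clear.

```bash
python3 -c "
from workcell import bot
print(bot.finish_job())"
```

```text
the job is handed in; nothing more can be done
None
```

I turned the carousel about 71° by pushing one rim lobe with the closed fingers. The last top picture shows the perfume bottle within about 1 mm of the tongue line. All five things are upright on the disc and the arm is clear. The job is handed in at about 10 s; the hand-in call returned no verdict.

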